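# Snap the grille tray home in the cupboard's damp trap

### The job

The grille tray of the damp trap has been dropped in loose: lift the vented lid off the tub by its knob and set it down gently, upright, on the bare cupboard floor beside the tub, without disturbing the other things there. Then push the tray straight down by the boss in its middle until all four tongues have snapped over its edge and it sits fully home, and do not let go: finish while still pressing the tray firmly down.

Things in the scene. Friction and masses are not known exactly. Their poses are not given: they have to be found in the camera images.
- damp_trap: Tub of the damp trap (moisture absorber): round, white plastic, stuck to the floor by pads under its foot so that it does not move. Outside diameter 157 mm (160 at the rim), wall 4 mm, 135 mm high, open at the top (mouth 148 mm). Origin: centre of its underside, on the floor; z up.
- tray_seat (a point): Centre of the tray's seat, 85 mm above the tub's origin: the level of four rib steps inside the tub; above them the ribs guide the tray sideways with 1.5 mm play. Between the ribs, a quarter turn apart, stand four springy upright tongues, 20 mm wide, tops 103 mm above the tub's origin, with inward hooks that leave a circle of 120 mm; the hooks' upper sides slope as a lead-in.
- vent_lid: Loose round lid on the tub, grey plastic, ring of dark vent slots, 150 g. Flange 166 mm across, 6 to 10 mm above the origin; under it a locating disc 140 mm across. Knob on top: neck 18 mm across from 10 to 20 mm, head 34 mm across from 20 to 40 mm. Origin: centre of the disc's underside; z up; 129 mm above the tub's origin when on the tub, at floor height when laid on the floor.
- lid_knob (a point): Centre of the lid's knob head, 30 mm above the lid's origin, 10 mm below the knob's top.
- tray: Round grey grille tray in the tub, under the lid: 126 mm across, rim 3 mm thick, 70 g. Origin: centre of its underside; z up. In the middle a round boss, its flat top 42 mm across and 21 mm above the origin. At the start it rests loose on the tongues' slopes, origin about 98 mm above the tub's origin; home on the ribs it is at 85 mm.
- tray_boss (a point): Centre of the boss's flat top, 21 mm above the tray's origin. Pushed down here the tray spreads the tongues: over some 5 mm the push climbs to about 12 N (8 to 18 N), then suddenly drops, at once or in two clicks, as the tongues snap back over the rim; then the tray is free until it lands on the ribs, 13 mm of travel in all. Pushed off centre it tilts and not all tongues catch.
- bleach_bottle: Bystander: upright white bleach bottle, 84 mm in diameter, 253 mm tall, origin at the centre of its base.
- soap_bottle: Bystander: upright pale washing-up liquid bottle, 64 mm in diameter, 190 mm tall, origin at the centre of its base.
- bucket_lid: Bystander: flat grey bucket lid lying on the floor to one side, 236 mm in diameter, 13 mm high, no knob, origin at the centre of its underside.
- scrub_brush: Bystander: wooden scrubbing brush lying bristles down on the other side, 170 mm long (its x) by 56 mm wide by 40 mm high, origin at the centre of its underside.

How it is judged:
On the way, in this order (a step that is already met when the one before it is completed fails the run):
1. the lid is lifted clear of the tub in the fingers (z of vent_lid in the frame of damp_trap above 0.15 m and contact force between the fingers and vent_lid above 0.5 N and contact force between vent_lid and damp_trap below 0.1 N), for 0.2 s.
2. the lid lies flat on the floor, let go and at rest (height (world z) of vent_lid below 0.008 m and angle between vent_lid's own z axis and vertical below 0.05 rad and linear speed of vent_lid below 0.03 m/s and contact force between each of the arm, the fingers and vent_lid below 0.1 N), for 0.2 s.
3. the tray is snapped home under the tongues and pressed down (z of tray in the frame of damp_trap below 0.0868 m and angle between tray's own z axis and vertical below 0.025 rad and contact force between tray and damp_trap above 4 N and contact force between the fingers and tray above 3 N), for 0.2 s.
At the end, for the whole second after the job is handed in: The tray is level (0.025 rad) and home under all four tongues (origin under 86.8 mm above the tub's, within 6 mm of its axis), the fingers still pressing it onto the tub with over 4 N; the lid lies flat on the floor (origin under 8 mm, tilt under 0.05 rad), at rest, clear of tub and robot (all of step 3 and horizontal distance between tray and damp_trap below 0.006 m and height (world z) of vent_lid below 0.008 m and angle between vent_lid's own z axis and vertical below 0.05 rad and linear speed of vent_lid below 0.03 m/s and contact force between vent_lid and damp_trap below 0.1 N and contact force between the arm and vent_lid below 0.1 N); the arm keeps its last pose, push and grip.
It fails at once if the lid is dropped or slammed onto the floor (height (world z) of vent_lid below 0.04 m and linear speed of vent_lid above 0.5 m/s).
It fails at once if a bystander is pushed about (distance of any of bleach_bottle, soap_bottle, bucket_lid, scrub_brush from where it was at the start of the episode above 0.02 m).
It fails at once if a bottle is tipped (angle between any of bleach_bottle, soap_bottle's own z axis and vertical above 0.3 rad).
It also fails if it takes over 61 s, if anything falls off the work surface, if the arm or the gripper's body presses on something with over 40 N, if the wrist force passes 120 N, or if a joint passes its speed limit or range.

### The arm

A 7-joint arm with a two-finger parallel gripper is mounted at the origin on the work surface. World frame = base frame: x ahead of the robot, y to its left, z up, the work surface at z = 0. Lengths are in m, angles in rad, forces in N, time in s.
With the tool pointing down it reaches from about 0.425 to 0.875 m from the base axis. Payload 4.7 kg.
Tool frame: the origin (TCP) lies at the very end of the fingers, on their centre line; the grasp point (between the pads) lies 19 mm behind it; z points along the fingers, y is the line along which they close (so a half turn about z gives the same grasp; the last joint's range is limited). The gripper opens to 85 mm and grips with 20 to 120 N. Pads are 22 mm wide; open, the fingers measure 114 mm over their backs; the gripper's body (76 mm by 85 mm) begins 54 mm behind the grasp point. The pads swing forward as they close: fully open they stand 13 mm farther back than shut.
Start: joints at [-1.294, 0.321, -0.07, 1.45, 0.023, 1.371, -0.057], TCP at [0.169, 0.628, 0.231] pointing down, gripper open.
Joint ranges: [-2.86, 2.86], [-0.3, 2.09], [-1.38, 1.24], [0.06, 2.45], [-1.56, 4.7], [0.09, 2.05], [-2.69, 2.69]. Speed limits (rad/s): [2.57, 2.57, 3.14, 3.14, 3.14, 3.14, 3.14].

### API

Orientations are given as a 3x3 rotation matrix whose columns are the frame's x, y, z axes.
In Python, from station import state, vision, order gives the robot as it stands.
- The arm moves only by the shell command python3 -m creep 'ROWS' [FORCE]. ROWS is a JSON object of lists of equal length, an entry for each row: "slide": the shift along the world's x, y, z in cm, a list of three; "rot": the turn, a rotation vector about the world's x, y, z in rad, a list of three; "gripper": the opening, from 0 (shut) to 1 (fully open). In form: {"slide": [[x, y, z], ...], "rot": [[rx, ry, rz], ...], "gripper": [gripper, ...]}. A call has 1 to 12 rows; each row shifts and turns the commanded pose from where the row before left it; what a row does not reach is not made up. A row lasts 1/10 s, in which the tool goes at most 50 mm and 8.59 degrees, less where a joint would pass 70% of its speed; a pose out of reach is approached as far as the arm can. A call is refused whole if a number of a shift passes 5 or a number of a turn 0.15, either way. A call with a gripper value outside its range is refused whole. The fingers move at their own pace and stop on an object; FORCE is the grip in N (left out, the last holds). Time passes only in rows, so rows that do not move let the fingers close. It gives the time, the measured TCP pose, the force, the opening and the grip force at its end, in the units of the state.
- state(): the state, without advancing time (a new reading comes with each control period).
- vision.capture(name): name is "side" or "top"; returns the picture (480x640x3 uint8, blue, green, red); there is no depth.
- vision.camera_info(name): a dict with "mtx" (3x3 intrinsics, pixels), "world_to_cam" (4x4, takes a point from world to camera coordinates). Camera axes: x right, y up, looking along -z (the intrinsics and any distortion apply to the point x, -y, -z); pixel columns grow to the right and rows downward; lengths in m; the calibration is good to about 2 mm. A picture is of the moment at which its call begins. camera_info takes no time and is no camera call.
- order.close_job(): hands the job in; it is judged then, once.
The state is a dict: "time_s": time; "qpos": joint angles; "joint_velocities": joint speeds; "joint_torque": joint torques, N m; "tcp_pos": TCP position; "tcp_rot": TCP orientation; "contact_force": force on the tool from outside, world axes, zero at the start; "wrist_torque": the same for the moment, N m; "width": opening from 0.0 (shut) to 1.0 (fully open); "grasp_force": force on a finger pad.
Only numpy, scipy, OpenCV 4.12 (cv2) and the standard library are available. Lean on these libraries where they do the work, as an engineer would, in place of code of your own. Each camera call takes 0.05 s, during which the arm holds its last target. There are 200 camera calls.

## Working session

There is one attempt and no reset: what is moved stays moved. The work goes in short steps, Python scripts to look and compute and a shell command to move; the robot and the scene stay as the last step left them, time stands still between calls to the robot, and variables do not carry over. Pictures are saved under pics/ and viewed, at most 10 in all, crops included, and the job is handed in when it is done.

```bash
mkdir -p pics; ls; python3 - <<'E'
from station import state, vision, order
import cv2, numpy as np
np.set_printoptions(precision=4,suppress=True)
for n in("side","top"):
    cv2.imwrite(f"pics/{n}0.png",vision.capture(n)); i=vision.camera_info(n); print(n,i)
s=state(); print(s)
E
```

```text
pics
side {'mtx': array([[531.3639,   0.    , 317.7903],
       [  0.    , 531.3639, 234.2389],
       [  0.    ,   0.    ,   1.    ]]), 'world_to_cam': array([[ 0.7204, -0.6933,  0.0175, -0.4193],
       [ 0.4296,  0.466 ,  0.7735, -0.339 ],
       [-0.5444, -0.5497,  0.6336, -1.0927],
       [ 0.    ,  0.    ,  0.    ,  1.    ]])}
top {'mtx': array([[476.5056,   0.    , 320.8463],
       [  0.    , 476.5056, 235.6332],
       [  0.    ,   0.    ,   1.    ]]), 'world_to_cam': array([[-0.019 , -0.9998, -0.001 ,  0.0134],
       [ 0.9891, -0.019 ,  0.1457, -0.5818],
       [-0.1457,  0.0018,  0.9893, -1.3729],
       [ 0.    ,  0.    ,  0.    ,  1.    ]])}
{'time_s': 0.1, 'qpos': array([-1.2939,  0.3217, -0.0701,  1.4516,  0.0226,  1.3708, -0.0569]), 'joint_velocities': array([-0.0004, -0.0022,  0.0006, -0.003 ,  0.0013, -0.0005,  0.0002]), 'joint_torque': array([ -0.0005, -49.488 ,  -0.3841, -31.5209,   0.0131,   0.0075,
        -0.    ]), 'tcp_pos': array([0.1688, 0.6272, 0.2303]), 'tcp_rot': array([[-0.9657,  0.2598, -0.0004],
       [ 0.2598,  0.9657, -0.0016],
       [-0.0001, -0.0017, -1.    ]]), 'contact_force': array([-0.8955, -0.1081,  0.2515]), 'wrist_torque': array([-0.063 ,  0.0196, -0.0306]), 'grasp_force': 0.0, 'width': 1.004363489160162}
```

View pics/top0.png

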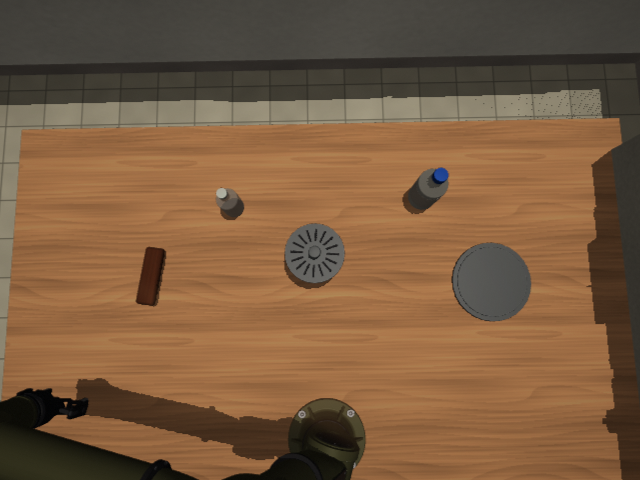

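View pics/side0.png

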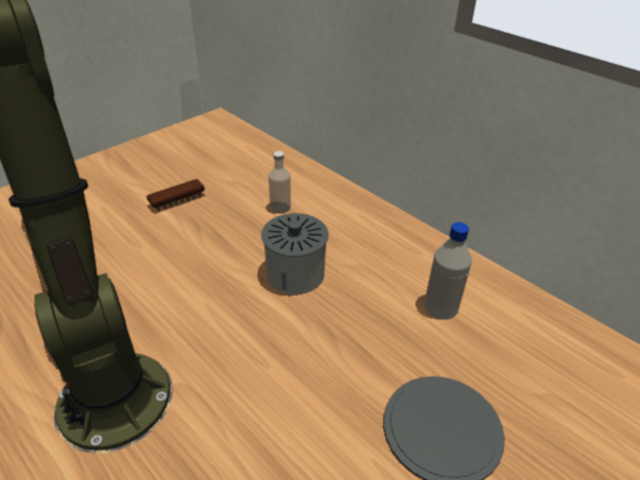

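The top view shows the lidded tub at about (315,252), with its knob in the middle. The bleach bottle is at (430,190), the soap bottle at (229,203), the bucket lid at (492,282) and the brush at (150,276). The side view shows the knob at about (294,230). Next I'll triangulate and look at enlarged crops.

```bash
cat > h.py <<'E'
from station import state, vision, order
import cv2, numpy as np
np.set_printoptions(precision=4,suppress=True)
I={n:vision.camera_info(n) for n in("side","top")}
def ray(n,u,v):
    K=I[n]["mtx"];T=I[n]["world_to_cam"];R=T[:3,:3]
    d=np.linalg.inv(K)@[u,v,1]; d=R.T@(d*[1,-1,-1])
    return -R.T@T[:3,3], d/np.linalg.norm(d)
def plane(n,u,v,z):
    c,d=ray(n,u,v); return c+d*(z-c[2])/d[2]
def tri(a,b):
    (c1,d1),(c2,d2)=ray("top",*a),ray("side",*b)
    t=np.linalg.lstsq(np.c_[d1,-d2],c2-c1,rcond=None)[0]
    p,q=c1+d1*t[0],c2+d2*t[1]; return (p+q)/2,np.linalg.norm(p-q)
def proj(n,p):
    T=I[n]["world_to_cam"]; c=T[:3,:3]@p+T[:3,3]; w=I[n]["mtx"]@(c*[1,-1,-1]); return w[:2]/w[2]
E
python3 - <<'E'
from h import *
t=cv2.imread("pics/top0.png");s=cv2.imread("pics/side0.png")
a=cv2.resize(t[215:295,275:355],(400,400),interpolation=cv2.INTER_CUBIC)
b=cv2.resize(s[205:305,245:345],(400,400),interpolation=cv2.INTER_CUBIC)
cv2.imwrite("pics/crop0.png",np.clip(np.hstack([a,b])*1.5,0,255).astype(np.uint8))
print(tri((315,252),(294,230)))
# non-wood blobs
hsv=cv2.cvtColor(t,cv2.COLOR_BGR2HSV); m=((hsv[...,1]<90)|(hsv[...,0]<6)).astype(np.uint8)
m[:135]=0;m[330:]=0;m[:,:30]=0;m[:,580:]=0
k,l,st,ce=cv2.connectedComponentsWithStats(m)
for i in range(1,k):
    if st[i,4]>100: print(st[i],ce[i],plane("top",*ce[i],0.02))
E
```

```text
(array([0.5198, 0.0203, 0.1509]), np.float64(0.003320164540289113))
[408 169  40  41 962] [425.9615 190.5852] [ 0.7184 -0.3221  0.02  ]
[216 188  28  29 563] [229.0799 201.8472] [0.6948 0.2802 0.02  ]
[ 285  223   60   60 2805] [314.2335 252.9248] [0.5332 0.0231 0.02  ]
[ 452  243   79   78 4835] [491.17   281.5754] [ 0.4374 -0.5018  0.02  ]
```

View pics/crop0.png

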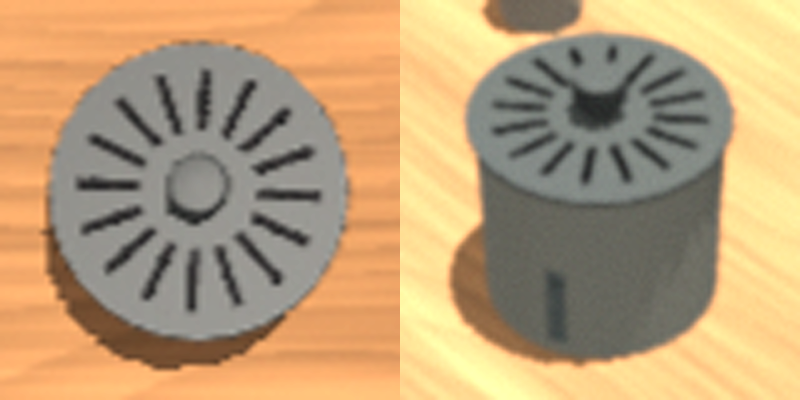

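The crop shows the knob's top disc at about (314.6,251.4) in the top view. In the side view its top is at about (294.2,224), and the flange ellipse is centred near (295,234.8).

```bash
python3 - <<'E'
from h import *
print("flange",tri((314.6,253.2),(295,234.75)))
print("knobtop",tri((314.6,251.4),(294.2,224.2)))
print("flange@.139",plane("top",314.6,253.2,.139),plane("side",295,234.75,.139),"knob@.169",plane("top",314.6,251.4,.169),plane("side",294.2,224.2,.169))
p=np.array([.515,.0205,.139]);print(proj("top",p),proj("side",p),proj("side",p+[0,0,.03]))
# diam
print(plane("top",284.8,253,.139),plane("top",344.6,253,.139))
print("brush",plane("top",150,276,.03),"bucket",plane("top",491.5,281.5,.01))
E
```

```text
flange (array([0.52  , 0.0203, 0.1356]), np.float64(0.001038943324904966))
knobtop (array([0.5201, 0.0207, 0.1684]), np.float64(0.0018358948414322705))
flange@.139 [0.5192 0.0205 0.139 ] [0.5177 0.0169 0.139 ] knob@.169 [0.5208 0.0201 0.169 ] [0.5188 0.0206 0.169 ]
[314.6387 254.7196] [293.1864 234.5269] [293.0393 224.8779]
[0.5213 0.1025 0.139 ] [ 0.5182 -0.062   0.139 ]
brush [0.4727 0.5104 0.03  ] bucket [ 0.438  -0.5064  0.01  ]
```

```bash
python3 -m creep '{"slide":[[1,-1.7,0],[2,-3.4,0],[2,-3.4,0],[2,-3.4,0],[2,-3.4,0],[2,-3.4,0],[2,-3.4,0],[2,-3.4,0],[2,-3.4,0],[2,-3.4,0],[2,-3.4,0],[2,-3.4,0]],"rot":[[0,0,0],[0,0,0],[0,0,0],[0,0,0],[0,0,0],[0,0,0],[0,0,0],[0,0,0],[0,0,0],[0,0,0],[0,0,0],[0,0,0]],"gripper":[1,1,1,1,1,1,1,1,1,1,1,1]}' 40
```

```text
time_s: 1.3
tcp_pos: [0.3992, 0.235, 0.2311]
tcp_rot: [[-0.966, 0.26, -0.0], [0.26, 0.966, 0.0], [0.0, -0.0, -1.0]]
contact_force: [0.8, 1.0, -0.4]
width: 0.998
grasp_force: 0.0
```

```bash
python3 -m creep '{"slide":[[2,-3.6,0],[2,-3.6,0],[2,-3.6,0],[2,-3.6,0],[2,-3.6,0],[1.4,-2.4,0],[0.7,-1.1,0],[0,0,-1],[0,0,-1],[0,0,0]],"rot":[[0,0,0],[0,0,0],[0,0,0],[0,0,0],[0,0,0],[0,0,0],[0,0,0],[0,0,0],[0,0,0],[0,0,0]],"gripper":[1,1,1,1,1,1,1,1,1,1]}' && python3 - <<'E'
from h import *
for n in("side","top"): cv2.imwrite(f"pics/{n}1.png",vision.capture(n))
a=cv2.imread("pics/top1.png")[200:300,265:365];b=cv2.imread("pics/side1.png")[160:260,245:345]
f=lambda i:cv2.resize(i,(400,400),interpolation=cv2.INTER_CUBIC)
cv2.imwrite("pics/crop1.png",np.clip(np.hstack([f(a),f(b)])*1.6,0,255).astype(np.uint8))
s=state();print(s["tcp_pos"],proj("side",s["tcp_pos"]),proj("top",s["tcp_pos"]),s["contact_force"])
E
```

```text
time_s: 2.3
tcp_pos: [0.5179, 0.0231, 0.2089]
tcp_rot: [[-0.966, 0.258, -0.004], [0.258, 0.966, -0.0], [0.004, -0.001, -1.0]]
contact_force: [-0.3, 0.0, 0.7]
width: 1.001
grasp_force: 0.0
[0.519  0.023  0.2106] [293.4059 209.8506] [313.2794 250.2725] [0.3025 0.0275 0.6064]
```

View pics/crop1.png

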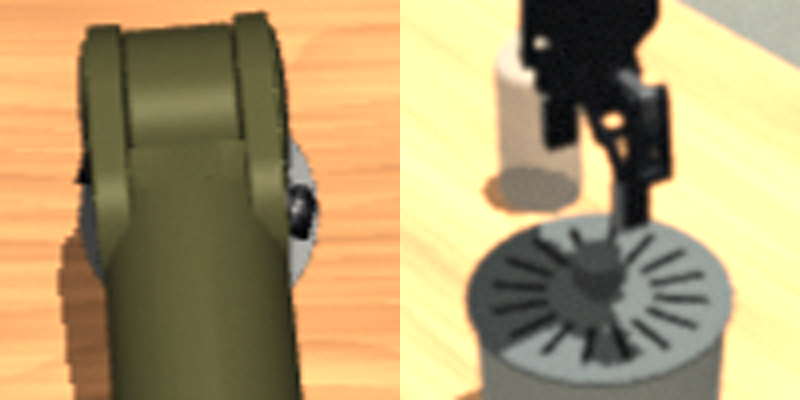

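The side crop shows the fingers straddling the knob. The fingertip midpoint is about (293.8,207.5) and the knob's top is at (294.2,223.3), which agrees with the earlier measurement. I'll descend and grip.

```bash
python3 -m creep '{"slide":[[0.1,-0.3,-0.7],[0,0,-1.5],[0,0,-1.5],[0,0,-1.3],[0,0,-1],[0,0,-0.5],[0,0,0],[0,0,0],[0,0,0],[0,0,0],[0,0,0],[0,0,0]],"rot":[[0,0,0],[0,0,0],[0,0,0],[0,0,0],[0,0,0],[0,0,0],[0,0,0],[0,0,0],[0,0,0],[0,0,0],[0,0,0],[0,0,0]],"gripper":[1,1,1,1,1,1,1,0.3,0,0,0,0]}' 50 && python3 -m creep '{"slide":[[0,0,0],[0,0,0],[0,0,0]],"rot":[[0,0,0],[0,0,0],[0,0,0]],"gripper":[0,0,0]}'
```

```text
time_s: 3.6
tcp_pos: [0.5225, 0.0208, 0.1477]
tcp_rot: [[-0.966, 0.259, 0.004], [0.259, 0.966, 0.003], [-0.003, 0.004, -1.0]]
contact_force: [2.4, 5.4, 3.5]
width: 0.378
grasp_force: 50.0
time_s: 3.9
tcp_pos: [0.5225, 0.0209, 0.1477]
tcp_rot: [[-0.966, 0.259, 0.004], [0.259, 0.966, 0.003], [-0.003, 0.004, -1.0]]
contact_force: [2.4, 4.7, 3.7]
width: 0.38
grasp_force: 50.0
```

```bash
python3 -m creep '{"slide":[[0,0,0.3],[0,0,0.7],[0,0,1],[0,0,1],[0,0,1],[0,0,1],[0,0,1],[0,0,0.5],[0,0,0.5],[0,0,0],[0,0,0],[0,0,0]],"rot":[[0,0,0],[0,0,0],[0,0,0],[0,0,0],[0,0,0],[0,0,0],[0,0,0],[0,0,0],[0,0,0],[0,0,0],[0,0,0],[0,0,0]],"gripper":[0,0,0,0,0,0,0,0,0,0,0,0]}' && python3 - <<'E'
from h import *
b=vision.capture("side");cv2.imwrite("pics/side2.png",b[120:320,170:420].repeat(3,0).repeat(3,1))
E
```

```text
time_s: 5.1
tcp_pos: [0.5206, 0.0187, 0.2159]
tcp_rot: [[-0.966, 0.26, -0.001], [0.26, 0.966, -0.0], [0.001, -0.0, -1.0]]
contact_force: [-0.4, -0.4, -1.5]
width: 0.376
grasp_force: 50.4
```

View pics/side2.png

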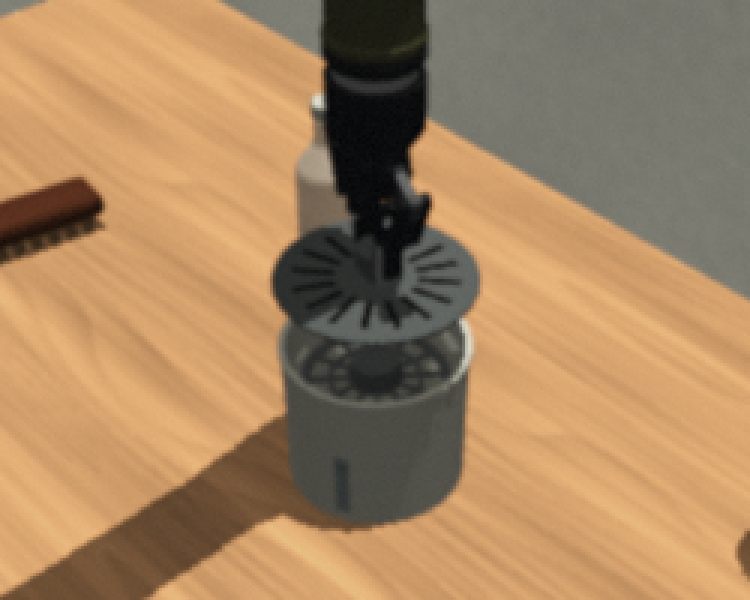

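The lid is held level and well clear of the tub (lid centre near crop pixel (376,283)). I'll carry it left to about (0.47, 0.255) and lower it partway.

```bash
python3 -m creep '{"slide":[[-0.2,1,0],[-0.5,2.5,0],[-0.6,2.8,0],[-0.6,2.8,0],[-0.6,2.8,0],[-0.6,2.8,0],[-0.6,2.8,0],[-0.6,2.6,0],[-0.4,2.0,0],[-0.3,1.1,0],[0,0.4,0],[0,0,0]],"rot":[[0,0,0],[0,0,0],[0,0,0],[0,0,0],[0,0,0],[0,0,0],[0,0,0],[0,0,0],[0,0,0],[0,0,0],[0,0,0],[0,0,0]],"gripper":[0,0,0,0,0,0,0,0,0,0,0,0]}' && python3 -m creep '{"slide":[[0,0,-0.8],[0,0,-1.6],[0,0,-2],[0,0,-2],[0,0,-2],[0,0,-2],[0,0,-2],[0,0,-2],[0,0,-1.4],[0,0,-0.6],[0,0,0],[0,0,0]],"rot":[[0,0,0],[0,0,0],[0,0,0],[0,0,0],[0,0,0],[0,0,0],[0,0,0],[0,0,0],[0,0,0],[0,0,0],[0,0,0],[0,0,0]],"gripper":[0,0,0,0,0,0,0,0,0,0,0,0]}'; python3 - <<'E'
from h import *
a=vision.capture("top");b=vision.capture("side");cv2.imwrite("pics/side3.png",b[130:320,150:400].repeat(3,0).repeat(3,1));cv2.imwrite("pics/top3.png",a)
E
```

```text
time_s: 6.35
tcp_pos: [0.4709, 0.2546, 0.2162]
tcp_rot: [[-0.966, 0.26, -0.0], [0.26, 0.966, -0.001], [-0.0, -0.001, -1.0]]
contact_force: [0.5, -0.2, -2.8]
width: 0.377
grasp_force: 50.4
time_s: 7.55
tcp_pos: [0.4715, 0.2548, 0.053]
tcp_rot: [[-0.966, 0.26, 0.001], [0.26, 0.966, 0.001], [-0.001, 0.001, -1.0]]
contact_force: [0.2, 0.7, -2.0]
width: 0.38
grasp_force: 50.4
```

View pics/side3.png

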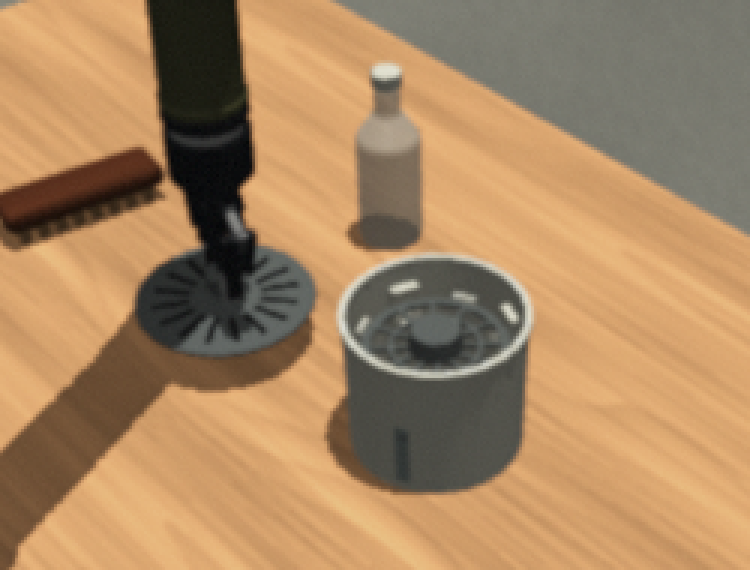

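The lid hangs level over bare floor, clear of the tub, soap bottle and brush. The boss is visible in the tub, at crop pixel (437,330). I'll lower the lid gently.

```bash
python3 -m creep '{"slide":[[0,0,-0.5],[0,0,-0.8],[0,0,-0.7],[0,0,-0.5],[0,0,-0.3],[0,0,-0.2],[0,0,-0.15],[0,0,-0.1],[0,0,0],[0,0,0]],"rot":[[0,0,0],[0,0,0],[0,0,0],[0,0,0],[0,0,0],[0,0,0],[0,0,0],[0,0,0],[0,0,0],[0,0,0]],"gripper":[0,0,0,0,0,0,0,0,0,0]}'; python3 - <<'E'
from h import *
a=cv2.imread("pics/top3.png")[210:300,270:360]
a=cv2.resize(a,(600,600),interpolation=cv2.INTER_CUBIC); b=cv2.imread("pics/side3.png")
cv2.imwrite("pics/crop3.png",np.clip(a*1.5,0,255).astype(np.uint8))
E
```

```text
time_s: 8.65
tcp_pos: [0.471, 0.2548, 0.02]
tcp_rot: [[-0.966, 0.26, 0.0], [0.26, 0.966, 0.0], [-0.0, 0.0, -1.0]]
contact_force: [-0.3, 0.1, -1.0]
width: 0.377
grasp_force: 50.4
```

View pics/crop3.png

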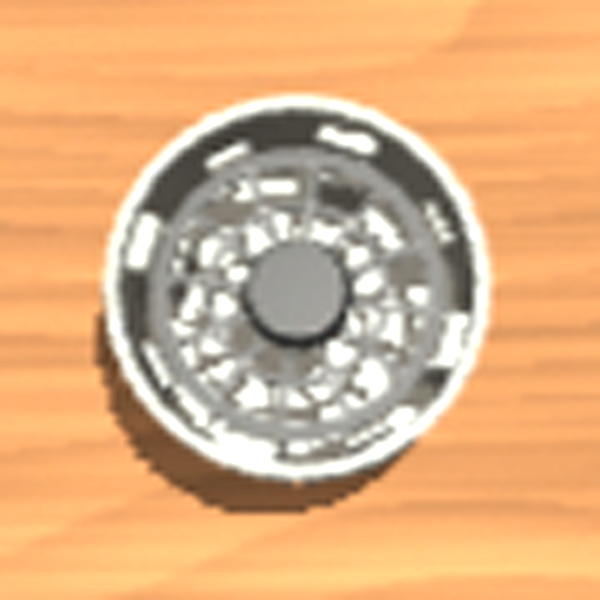

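The top crop shows the boss centred at crop (297,290), full-frame (314.1,253.1), and the tub rim at (314.3,252.8). I'll lower the last millimetres and triangulate the boss.

```bash
python3 -m creep '{"slide":[[0,0,-0.1],[0,0,-0.1],[0,0,0],[0,0,0]],"rot":[[0,0,0],[0,0,0],[0,0,0],[0,0,0]],"gripper":[0,0,0,0]}'; python3 - <<'E'
from h import *
print("rim",tri((314.3,252.8),(294.8,235.3)),plane("top",314.3,252.8,.135),plane("side",294.8,235.3,.135))
print("boss",tri((314.1,253.1),(295.2,238)),plane("top",314.1,253.1,.119),plane("side",295.2,238,.119))
E
```

```text
time_s: 9.05
tcp_pos: [0.4711, 0.2548, 0.0186]
tcp_rot: [[-0.966, 0.26, 0.0], [0.26, 0.966, 0.001], [-0.0, 0.001, -1.0]]
contact_force: [-2.1, -1.3, 5.3]
width: 0.377
grasp_force: 51.1
rim (array([0.521 , 0.0214, 0.1326]), np.float64(3.4778126801190626e-06)) [0.5208 0.0214 0.135 ] [0.5191 0.0193 0.135 ]
boss (array([0.5217, 0.0217, 0.1233]), np.float64(0.0012127387334658981)) [0.5217 0.0222 0.119 ] [0.5257 0.0253 0.119 ]
```

```bash
python3 -m creep '{"slide":[[0,0,0],[0,0,0],[0,0,0],[0,0,0],[0,0,0],[0,0,0.5],[0,0,1],[0,0,2],[0,0,2]],"rot":[[0,0,0],[0,0,0],[0,0,0],[0,0,0],[0,0,0],[0,0,0],[0,0,0],[0,0,0],[0,0,0]],"gripper":[0.5,0.7,0.8,0.8,0.8,0.8,0.8,0.8,0.8]}' && python3 -m creep '{"slide":[[0,0,3],[0,0,4],[0,0,4],[0,0,3],[0,0,1],[0,0,0]],"rot":[[0,0,0],[0,0,0],[0,0,0],[0,0,0],[0,0,0],[0,0,0]],"gripper":[0.8,0,0,0,0,0]}'; python3 - <<'E'
from h import *
b=vision.capture("side");cv2.imwrite("pics/side4.png",b[130:320,150:400].repeat(3,0).repeat(3,1));
E
```

```text
time_s: 9.95
tcp_pos: [0.4709, 0.2546, 0.0741]
tcp_rot: [[-0.966, 0.26, 0.0], [0.26, 0.966, 0.0], [-0.0, 0.0, -1.0]]
contact_force: [0.3, -0.5, 0.3]
width: 0.8
grasp_force: 0.0
time_s: 10.55
tcp_pos: [0.4717, 0.2551, 0.2248]
tcp_rot: [[-0.966, 0.26, 0.003], [0.26, 0.966, 0.003], [-0.002, 0.003, -1.0]]
contact_force: [-1.0, 0.2, -0.6]
width: 0.002
grasp_force: 0.0
```

View pics/side4.png

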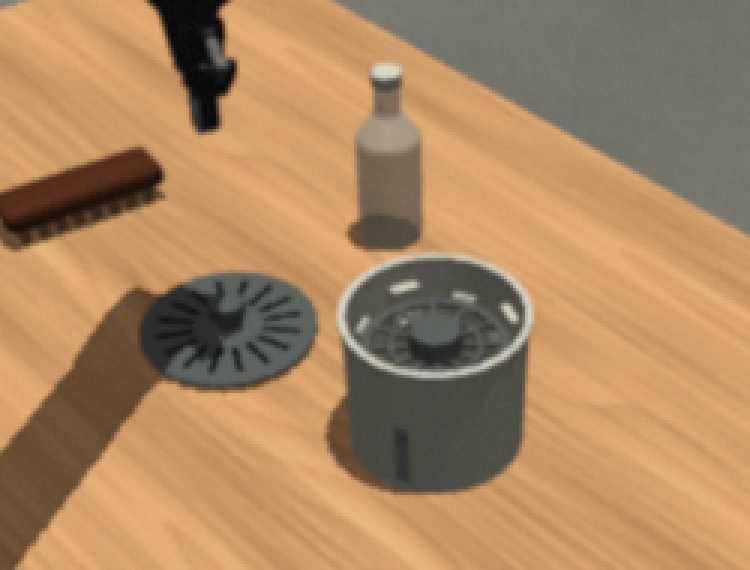

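The lid lies flat on the floor, let go, at crop pixel (229,330), clear of the tub. Fingers are shut and clear. Next I'll go over the boss.

```bash
python3 -m creep '{"slide":[[0.2,-1,0],[0.5,-2.5,0],[0.6,-2.8,0],[0.6,-2.8,0],[0.6,-2.8,0],[0.6,-2.8,0],[0.6,-2.8,0],[0.6,-2.6,0],[0.4,-2.0,0],[0.2,-1.0,0],[0,-0.3,0],[0,0,0]],"rot":[[0,0,0],[0,0,0],[0,0,0],[0,0,0],[0,0,0],[0,0,0],[0,0,0],[0,0,0],[0,0,0],[0,0,0],[0,0,0],[0,0,0]],"gripper":[0,0,0,0,0,0,0,0,0,0,0,0]}' && python3 -m creep '{"slide":[[0,0,-1],[0,0,-2],[0,0,-2.3],[0,0,-2],[0,0,-1],[0,0,-0.5],[0,0,0],[0,0,0]],"rot":[[0,0,0],[0,0,0],[0,0,0],[0,0,0],[0,0,0],[0,0,0],[0,0,0],[0,0,0]],"gripper":[0,0,0,0,0,0,0,0]}'; python3 - <<'E'
from h import *
b=vision.capture("side");cv2.imwrite("pics/side5.png",np.clip(cv2.resize(b[170:270,240:350],(770,600),interpolation=cv2.INTER_CUBIC)*1.4,0,255).astype(np.uint8));
s=state();print(s["tcp_pos"],proj("side",s["tcp_pos"]),s["contact_force"])
E
```

```text
time_s: 11.8
tcp_pos: [0.5193, 0.0209, 0.2221]
tcp_rot: [[-0.966, 0.26, -0.001], [0.26, 0.966, 0.0], [0.001, -0.0, -1.0]]
contact_force: [0.2, 0.5, 0.5]
width: -0.003
grasp_force: 0.0
time_s: 12.6
tcp_pos: [0.5205, 0.0209, 0.1356]
tcp_rot: [[-0.966, 0.26, 0.001], [0.26, 0.966, 0.0], [-0.001, 0.001, -1.0]]
contact_force: [0.5, 0.8, 0.8]
width: 0.0
grasp_force: 0.0
[0.5206 0.0209 0.1358] [294.8001 234.4827] [ 0.0104 -0.4035  0.641 ]
```

View pics/side5.png

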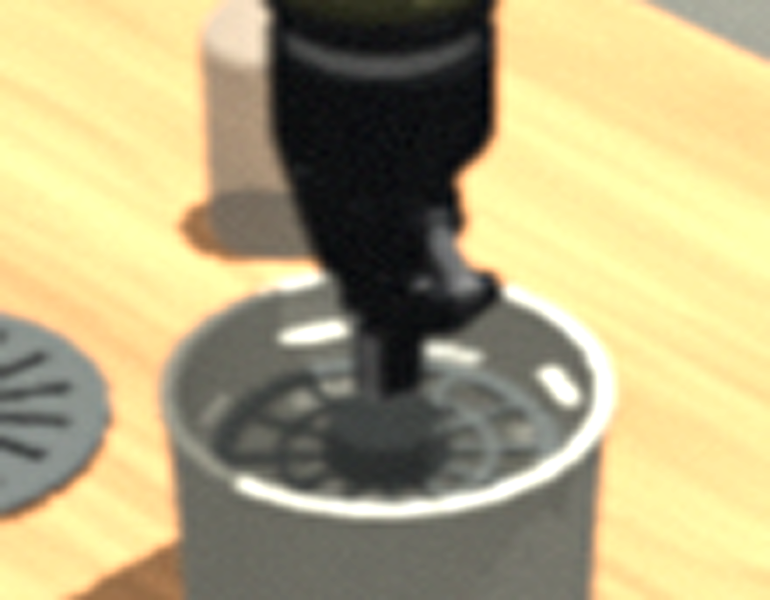

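The shut fingers (crop columns 355–420) stand centred over the boss (330–450). I'll press down in small steps.

```bash
R3='' ; python3 -m creep '{"slide":[[0,0,-0.5],[0,0,-0.5],[0,0,-0.3],[0,0,-0.2],[0,0,-0.1],[0,0,-0.1],[0,0,-0.1],[0,0,0]],"rot":[[0,0,0],[0,0,0],[0,0,0],[0,0,0],[0,0,0],[0,0,0],[0,0,0],[0,0,0]],"gripper":[0,0,0,0,0,0,0,0]}' 60 && python3 -m creep '{"slide":[[0,0,-0.1],[0,0,-0.1],[0,0,0]],"rot":[[0,0,0],[0,0,0],[0,0,0]],"gripper":[0,0,0]}' && python3 -m creep '{"slide":[[0,0,-0.1],[0,0,-0.1],[0,0,0]],"rot":[[0,0,0],[0,0,0],[0,0,0]],"gripper":[0,0,0]}'
```

```text
time_s: 13.45
tcp_pos: [0.5202, 0.0207, 0.1173]
tcp_rot: [[-0.966, 0.26, 0.001], [0.26, 0.966, 0.0], [-0.001, 0.001, -1.0]]
contact_force: [-1.3, -0.1, 3.2]
width: -0.0
grasp_force: 1.8
time_s: 13.75
tcp_pos: [0.5207, 0.0209, 0.1159]
tcp_rot: [[-0.966, 0.26, 0.002], [0.26, 0.966, 0.001], [-0.002, 0.001, -1.0]]
contact_force: [-1.3, -1.3, 6.6]
width: 0.001
grasp_force: 3.2
time_s: 14.05
tcp_pos: [0.5207, 0.0209, 0.114]
tcp_rot: [[-0.966, 0.26, 0.002], [0.26, 0.966, 0.001], [-0.002, 0.001, -1.0]]
contact_force: [-1.3, -0.2, 7.3]
width: 0.002
grasp_force: 3.8
```

```bash
python3 -m creep '{"slide":[[0,0,-0.1],[0,0,-0.1],[0,0,0]],"rot":[[0,0,0],[0,0,0],[0,0,0]],"gripper":[0,0,0]}' && python3 -m creep '{"slide":[[0,0,-0.1],[0,0,-0.1],[0,0,0]],"rot":[[0,0,0],[0,0,0],[0,0,0]],"gripper":[0,0,0]}' && python3 -m creep '{"slide":[[0,0,-0.1],[0,0,-0.1],[0,0,0]],"rot":[[0,0,0],[0,0,0],[0,0,0]],"gripper":[0,0,0]}' && python3 -m creep '{"slide":[[0,0,-0.1],[0,0,-0.1],[0,0,0]],"rot":[[0,0,0],[0,0,0],[0,0,0]],"gripper":[0,0,0]}'
```

```text
time_s: 14.35
tcp_pos: [0.5203, 0.0199, 0.1115]
tcp_rot: [[-0.966, 0.26, 0.001], [0.26, 0.966, -0.001], [-0.001, -0.0, -1.0]]
contact_force: [-1.5, -1.3, 4.9]
width: 0.001
grasp_force: 2.7
time_s: 14.65
tcp_pos: [0.5206, 0.019, 0.11]
tcp_rot: [[-0.965, 0.261, 0.001], [0.261, 0.965, -0.001], [-0.002, -0.001, -1.0]]
contact_force: [-1.5, -4.1, 8.6]
width: -0.003
grasp_force: 4.2
time_s: 14.95
tcp_pos: [0.5197, 0.0208, 0.1065]
tcp_rot: [[-0.966, 0.26, -0.0], [0.26, 0.966, 0.0], [0.0, 0.0, -1.0]]
contact_force: [0.5, 1.1, -0.3]
width: 0.001
grasp_force: 0.0
time_s: 15.25
tcp_pos: [0.5202, 0.021, 0.1061]
tcp_rot: [[-0.966, 0.259, 0.0], [0.259, 0.966, 0.001], [-0.0, 0.001, -1.0]]
contact_force: [-2.9, 0.3, 10.6]
width: 0.001
grasp_force: 5.3
```

Two clicks, free travel, then landing at 0.106 m, as expected for a home tray (85 + 21 mm). I'll press more firmly, hold, and check.

```bash
python3 -m creep '{"slide":[[0,0,-0.1],[0,0,-0.1],[0,0,0],[0,0,0],[0,0,0],[0,0,0]],"rot":[[0,0,0],[0,0,0],[0,0,0],[0,0,0],[0,0,0],[0,0,0]],"gripper":[0,0,0,0,0,0]}'; python3 - <<'E'
from h import *
b=vision.capture("side");cv2.imwrite("pics/side6.png",np.clip(cv2.resize(b[170:300,200:350],(750,600),interpolation=cv2.INTER_CUBIC)*1.4,0,255).astype(np.uint8));
s=state();print(s["tcp_pos"],s["contact_force"],s["wrist_torque"])
E
```

```text
time_s: 15.85
tcp_pos: [0.5211, 0.0211, 0.106]
tcp_rot: [[-0.966, 0.259, 0.002], [0.26, 0.966, 0.002], [-0.002, 0.002, -1.0]]
contact_force: [-6.2, -0.3, 21.0]
width: 0.001
grasp_force: 10.8
[0.5211 0.0211 0.106 ] [-6.9034 -1.0747 21.9486] [-0.1631  1.4489 -0.0141]
```

View pics/side6.png

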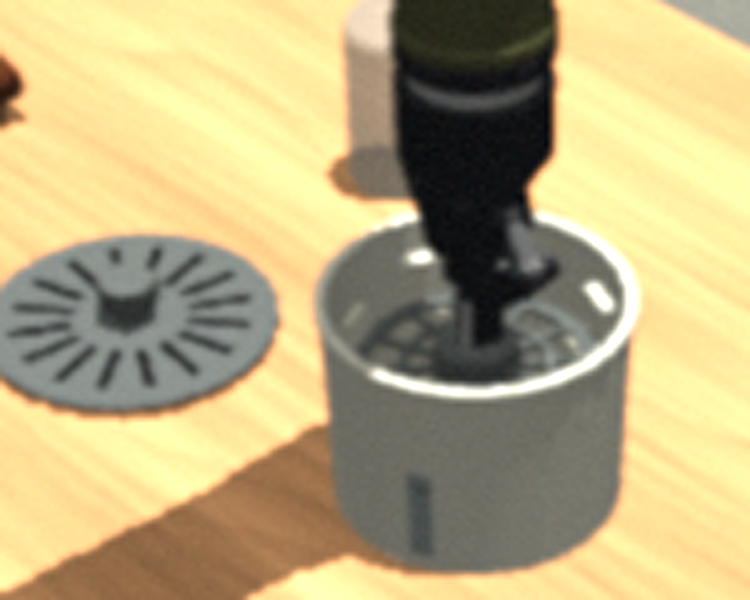

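The tray sits level and deep in the tub, pressed with about 21 N at 0.106 m. The lid lies flat and clear at crop pixel (135,320). Handing in.

```bash
python3 -c "
from station import order; print(order.close_job())"
```

```text
the job is handed in; nothing more can be done
None
```

I handed the job in at about 16 s: the lid lies flat on the bare floor left of the tub, and the tray went down in two clicks and is held at home height (boss top at 106 mm) with about 21 N. No verdict was returned.

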